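# Push the pallet past the sprung stop into its station

## Robot

A 6-joint arm with a two-finger parallel gripper is mounted at the origin on a cart in front of the work surface, level with it; the furniture and walls round the work are solid. World frame = base frame: x ahead of the robot, y to its left, z up, the work surface at z = 0. Lengths are in m, angles in rad, forces in N, time in s.
With the tool pointing down it reaches from about 0.375 to 0.9 m from the base axis. Payload 3.1 kg.
Tool frame: the origin (TCP) lies at the very end of the fingers, on their centre line; the grasp point (between the pads) lies 19 mm behind it; z points along the fingers, y is the line along which they close (so a half turn about z gives the same grasp; the last joint's range is limited). The gripper opens to 87 mm and grips with 3 to 60 N. Pads are 19 mm wide; open, the fingers measure 117 mm over their backs; the gripper's body (75 mm by 190 mm) begins 51 mm behind the grasp point.
Start: joints at [-1.474, 0.527, 1.433, -0, 1.181, -0.178], TCP at [0.17, -0.601, 0.223] pointing down, gripper open.
Joint ranges: [-3.08, 3.08], [-0.75, 2.2], [0.22, 2.44], [-1.43, 4.57], [0, 2.65], [-2.85, 2.85]. Speed limits (rad/s): [2.79, 2.79, 3.14, 3.14, 3.14, 3.14].

## Interface

Orientations are given as a unit quaternion [x, y, z, w].
In Python, from rig import robot gives the robot as it stands. The module is installed in compiled form; this text tells all that it offers.
- The arm moves only by the tool servo_tool, never from a script. Its argument "rows" is one flat list of numbers, 5 for each row, row after row: the closure, from -1 (fully open) to 1 (shut), so that 0 is half open, then the shift along the tool's x, y, z in m, then the turn about the tool's z in degrees. A call has 1 to 5 rows; each row shifts and turns the commanded pose from where the row before left it, along the tool's axes as they then stand; what a row does not reach is not made up. A row lasts 1/12 s, in which the tool goes at most 41.7 mm and 7.16 degrees, less where a joint would pass 70% of its speed; a pose out of reach is approached as far as the arm can. A call with a gripper value outside its range is refused whole. The fingers move at their own pace and stop on an object; "newtons" is the grip in N (left out, the last holds). Time passes only in rows, so rows that do not move let the fingers close. It gives the time, the measured TCP pose, the force, the opening and the grip force at its end, in the units of the state.
- robot.get_obs(): the state, without advancing time (a new reading comes with each control period).
- robot.camera(name): name is "side" or "top"; returns a dict with "pixels" (400x640x3 uint8, red, green, blue), "intrinsics" (3x3 intrinsics, pixels), "dist" ([k1, k2, p1, p2, k3] as OpenCV has them; the pictures are not rectified), "rvec" (rotation vector, rad) and "tvec" (3), from world to camera coordinates, as OpenCV has them. Camera axes: x right, y down, z forward; pixel columns grow to the right and rows downward; lengths in m; the calibration is good to about 2 mm. A picture is of the moment at which its call begins. There is no depth.
- robot.hand_in(): hands the job in; it is judged then, once.
Trained networks look in a picture, given as the dict that the camera call returned (one of the last four; its "shot" number tells which), for a name from the list of things; names that differ only in an ending like _2 or _b are one class to them, and where a whole thing is asked for, a point or a joint stands for the part that bears it (a point fixed in the world has none). Each returns a list of dicts, best first, with "score" (0 to 1); they miss things now and then, are a little off and sometimes report something else, mostly with a low value. They report only what shows in the picture. A call takes as long as a camera call. They do not tell look-alikes from the thing itself.
- robot.spot_in(picture, query): "at" ([x, y, z] in m, in world coordinates, good to about 4 mm: the middle of the surface that is visible of it).
- robot.outline_of(picture, query): "region" (400x640 bool, what is visible of it).
- robot.place_of(picture, query): "at" ([x, y, z] in m, in world coordinates, good to about 4 mm: a listed point, or the origin of a listed thing).
The state is a dict: "time": time; "q": joint angles; "joint_velocities": joint speeds; "joint_torque": joint torques, N m; "position": TCP position; "tool_rot": TCP orientation; "ft_force": force on the tool from outside, world axes, zero at the start; "moment": the same for the moment, N m; "grip_width": finger opening in m; "grip_force": force on a finger pad.
Only numpy, scipy, OpenCV 4.12 (cv2) and the standard library are available. Lean on these libraries where they do the work, as an engineer would, in place of code of your own. Each camera call takes 0.05 s, during which the arm holds its last target. There are 200 camera calls.

## Task

Press down the long yellow release bar in the track behind the pallet and, keeping it down with the fingertips, push the pallet from behind past the stop tooth, fully home against the grey end stop; then let go, so that the bar springs up and locks the pallet there. Grasp or lift nothing: the silver coupling just rides along, standing in its ring on the pallet, and the things lying round the track are left alone.

Things in the scene. Friction and masses are not known exactly. Their poses are not given: they have to be found in the camera images.
- track: Fixed aluminium slide channel on the counter, 340 x 124 mm. Origin on the counter under its centre line; x = the pallet's travel direction, z up. From x = -240 (open rear end) to +100 mm. Two overhanging side lips, tops 50.5 mm high, leave an 80 mm wide opening over the whole length; below 34 mm height the channel is 72 mm wide.
- end_stop (a point): Centre of the near face of the grey end stop that fills the track's front end, at track x = +69 mm, 50 mm above the counter; the block is 79 mm wide, 66 mm high.
- release_bar (a joint): Yellow sprung bar with black ribs in the channel floor, 56 mm wide, from track x = -235 to +48 mm, also beneath the pallet. Flat top 30 mm above the counter at rest. Value = how far it is pressed in m, 0 (up) to 0.015 (bottomed); it sinks level wherever pressed, takes 2.5 N to start, 6.5 N at the bottom, springs back when let go. The pallet clears its stop tooth from 0.008 on.
- tooth_top (a point): Centre of the top of the steel stop tooth on the release bar, at track x = +40 mm, 42 mm above the counter at rest; 12 mm long, 28 mm wide. Raised, it stands 8 mm above the pallet's underside and blocks the pallet's front; with the pallet home it springs up into a pocket in the underside and locks it.
- pallet: Loose pallet, 100 mm along the track, 96 mm wide, black with blue top and low orange push plate at its rear, about 0.45 kg. Slides captive beneath the lips, 1 to 2 mm play. Origin: centre of its underside, 34 mm above the counter; x as the track's; ends at x = -50 and +50 mm. Fully home it is at track x = +19 mm; the raised tooth stops it at -16 mm; it starts at -95 to -30 mm.
- pallet_rear (a point): Centre of the pallet's rear face, to push on, 46 mm above the counter. Flat, upright, 60 mm wide, 34 to 58 mm above the counter (upper part = orange push plate). Behind it the channel and the release bar lie open to the track's rear end, at least 95 mm long.
- coupling_center (a point): Centre (half-way up) of the loose silver shaft coupling, 29 mm across, 30 mm high, standing upright in a shallow white ring on the pallet; its top is 82 mm above the counter. It only rides along.
- nest (a point): Where the coupling's centre belongs, on the axis of the white ring on the pallet: 8 mm ahead of the pallet's origin, 67 mm above the counter.
- encoder: Bystander, loose on the counter beside the track: black round shaft encoder standing upright, about 39 x 49 x 47 mm. Leave it alone. Origin at the centre of its underside.
- marker: Bystander, loose on the counter beside the track: white and blue marker pen lying down, about 19 x 133 x 19 mm. Leave it alone. Origin at the middle of its underside, long side along its y.
- bearing: Bystander, loose on the counter beside the track: small steel ball bearing lying flat, 35 mm across, 11 mm high. Leave it alone. Origin at the centre of its underside.
- capacitor: Bystander, loose on the counter beside the track: dark blue can capacitor standing upright, 35 mm across, 50 mm high. Leave it alone. Origin at the centre of its underside.
- relay: Bystander, loose on the counter beside the track: beige relay standing upright, 22 x 28 x 34 mm. Leave it alone. Origin at the centre of its underside.
Things that resemble listed ones, but are neither listed nor needed, are in the scene too. Of the things like the pallet, leave any that is turquoise; of the rest the larger one is meant. Leave any black or blue look-alike of the part that bears coupling_center alone.

How it is judged:
By the outcome, as a careful person would: the job done as asked, in the order asked, and still so for the second after the job is handed in, with the robot touching nothing.
It also fails if it takes over 35 s, if anything falls off the work surface, if the arm or the gripper's body presses on something with over 40 N, if the wrist force passes 120 N, or if a joint passes its speed limit or range.

## Working session

There is one attempt and no reset: what is moved stays moved. The work goes in short steps, Python scripts to look and compute and a tool call to move; the robot and the scene stay as the last step left them, time stands still between calls to the robot, and variables do not carry over. Pictures are saved under pics/ and viewed, at most 10 in all, crops included, and the job is handed in when it is done.

Besides the shell and the picture viewer there is one more tool, called after "Call:" as name(argument=value, ...) on one line, values as JSON. servo_tool: Moves the arm, as the interface text tells. Its arguments: {"type":"object","properties":{"rows":{"type":"array","items":{"type":"number"}},"newtons":{"type":"number"}},"required":["rows"]}

```bash
mkdir -p pics
python3 - <<'E'
from rig import robot
import cv2,numpy as np
for n in ("top","side"):
    p=robot.camera(n); cv2.imwrite(f"pics/{n}0.png",p["pixels"][:,:,::-1])
    print(n,p["rvec"],p["tvec"],p["intrinsics"][0])
    for q in ("track","end_stop","tooth_top","pallet","pallet_rear","coupling_center","release_bar","encoder","marker","bearing","capacitor","relay"):
        print(q,[(np.round(d["at"],3).tolist(),round(d["score"],2)) for d in robot.place_of(p,q)] if q!="release_bar" else [(np.round(d["at"],3).tolist(),round(d["score"],2)) for d in robot.spot_in(p,q)])
o=robot.get_obs();print(o["time"],o["position"],o["tool_rot"],o["ft_force"])
E
```

```text
top [ 2.19161528 -2.19676627  0.09521252] [0.01237355 0.53044338 1.20718906] [478.96401662   0.         323.79247646]
track [([0.542, 0.103, 0.003], 0.77), ([0.43, 0.105, 0.0], 0.62)]
end_stop [([0.518, 0.173, 0.049], 0.85)]
tooth_top [([0.53, 0.141, 0.043], 0.81)]
pallet [([0.374, -0.009, -0.001], 0.9), ([0.328, 0.233, -0.0], 0.82), ([0.561, 0.048, 0.035], 0.66), ([0.545, 0.108, -0.0], 0.58), ([0.576, 0.001, 0.044], 0.21)]
pallet_rear [([0.293, 0.201, 0.011], 0.73), ([0.579, -0.002, 0.046], 0.63), ([0.389, -0.036, 0.012], 0.6), ([0.564, 0.049, 0.036], 0.53)]
coupling_center [([0.558, 0.059, 0.068], 0.64), ([0.746, 0.083, 0.015], 0.63), ([0.346, 0.117, 0.012], 0.51)]
release_bar [([0.583, -0.028, 0.027], 0.97)]
encoder [([0.429, 0.108, -0.001], 0.55)]
marker [([0.483, -0.046, -0.004], 0.87)]
bearing [([0.709, -0.035, 0.001], 0.44)]
capacitor [([0.65, 0.161, 0.001], 0.46)]
relay [([0.687, 0.068, 0.004], 0.4)]
side [ 0.09449919  2.80548768 -1.33616964] [0.5306978  0.01995198 1.0355825 ] [391.56845283   0.         316.98918722]
track [([0.546, 0.106, 0.001], 0.88)]
end_stop [([0.518, 0.
[... 156 characters left out ...]
9), ([0.56, 0.048, 0.033], 0.86), ([0.373, -0.006, 0.0], 0.75)]
pallet_rear [([0.388, -0.04, 0.01], 0.83), ([0.293, 0.199, 0.013], 0.82), ([0.576, -0.0, 0.046], 0.8)]
coupling_center [([0.744, 0.086, 0.02], 0.73), ([0.348, 0.116, 0.012], 0.55), ([0.563, 0.057, 0.063], 0.48)]
release_bar [([0.57, -0.021, 0.029], 0.71)]
encoder []
marker [([0.481, -0.043, 0.005], 0.48)]
bearing [([0.709, -0.042, 0.003], 0.59), ([0.576, -0.001, 0.047], 0.17)]
capacitor [([0.653, 0.157, 0.002], 0.78), ([0.566, 0.058, 0.07], 0.63)]
relay [([0.682, 0.069, -0.004], 0.58)]
1.3 [ 0.17021357 -0.60135647  0.22254805] [ 9.90506174e-01  1.37468245e-01 -4.75084977e-06  7.64221512e-07] [-0.98184828 -0.47313295  0.64017955]
```

View pics/top0.png

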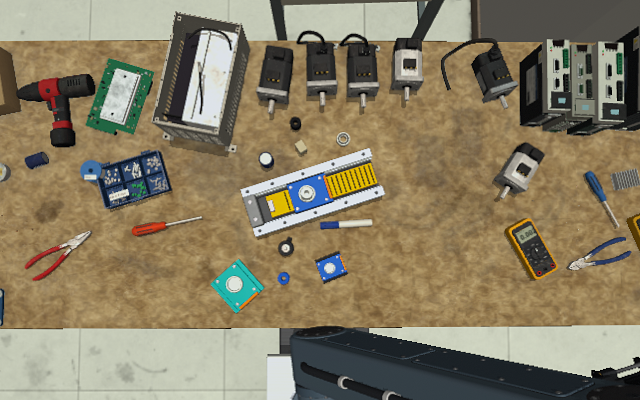

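View pics/side0.png

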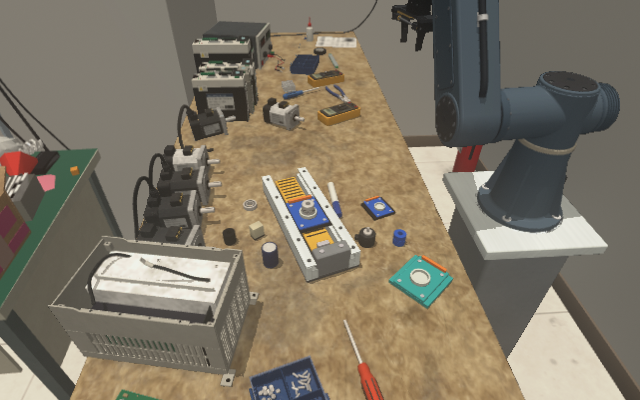

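The top view shows the track from its front end at about (255,210) to its rear at (375,170), with the blue pallet at (307,193) and the open yellow bar to its right. The side view agrees. The travel direction is about 108.8° yaw, and the pallet is at about track x = -65 mm.

I'll close the fingers, move over the open bar and turn the tool by -93°.

Call:
servo_tool(rows=[1,0.014,-0.0105,0,0,1,0.028,-0.0215,0,0,1,0.028,-0.0215,0,0,1,0.028,-0.0215,0,0,1,0.028,-0.0215,0,0], newtons=20)

```text
time: 1.72
position: [0.2658, -0.473, 0.2226]
tool_rot: [0.991, 0.137, 0.0, 0.0]
ft_force: [-0.3, 0.0, 0.3]
grip_width: 0.0614
grip_force: 0.0
```

Call:
servo_tool(rows=[1,0.028,-0.0215,0,0,1,0.028,-0.0215,0,0,1,0.028,-0.0215,0,0,1,0.028,-0.0215,0,0,1,0.028,-0.0215,0,0])

```text
time: 2.13
position: [0.3714, -0.3312, 0.2228]
tool_rot: [0.991, 0.137, 0.0, 0.0]
ft_force: [-0.6, -0.7, -0.8]
grip_width: 0.0283
grip_force: 0.0
```

Call:
servo_tool(rows=[1,0.028,-0.0215,0,0,1,0.028,-0.0215,0,0,1,0.028,-0.0215,0,0,1,0.028,-0.0215,0,0,1,0.028,-0.0215,0,0])

```text
time: 2.55
position: [0.477, -0.1896, 0.2228]
tool_rot: [0.991, 0.137, 0.0, 0.0]
ft_force: [-0.3, -0.3, 0.1]
grip_width: 0.0016
grip_force: 0.0
```

Call:
servo_tool(rows=[1,0.028,-0.0215,0,0,1,0.028,-0.0215,0,0,1,0.028,-0.0215,0,0,1,0.028,-0.0215,0,0,1,0.011,-0.0075,0,0])

```text
time: 2.97
position: [0.5713, -0.064, 0.2228]
tool_rot: [0.99, 0.139, 0.001, -0.0]
ft_force: [0.5, 0.7, 0.1]
grip_width: 0.0002
grip_force: 0.0
```

Call:
servo_tool(rows=[1,0,0,0,-7,1,0,0,0,-7,1,0,0,0,-7,1,0,0,0,-7,1,0,0,0,-7])

```text
time: 3.38
position: [0.5687, -0.068, 0.2225]
tool_rot: [0.902, 0.432, -0.0, 0.0]
ft_force: [-0.3, -0.2, -0.6]
grip_width: 0.0004
grip_force: 0.0
```

Call:
servo_tool(rows=[1,0,0,0,-7,1,0,0,0,-7,1,0,0,0,-7,1,0,0,0,-7,1,0,0,0,-7])

```text
time: 3.8
position: [0.5687, -0.0681, 0.2225]
tool_rot: [0.731, 0.683, -0.0, -0.0]
ft_force: [-0.2, 0.2, -0.4]
grip_width: 0.0005
grip_force: 0.0
```

Call:
servo_tool(rows=[1,0,0,0,-7,1,0,0,0,-7,1,0,0,0,-7,1,0,0,0,-2,1,0,0,0,0])

```text
time: 4.22
position: [0.5687, -0.0681, 0.2226]
tool_rot: [0.582, 0.813, -0.0, -0.0]
ft_force: [-0.8, -0.3, -1.0]
grip_width: 0.0002
grip_force: 0.0
```

Call:
servo_tool(rows=[1,0.01,0.015,0.02,0,1,0.011,0.015,0.03,0,1,0,0,0.03,0,1,0,0,0.03,0,1,0,0,0,0])

```text
time: 4.63
position: [0.5863, -0.0371, 0.1071]
tool_rot: [0.582, 0.813, -0.002, -0.006]
ft_force: [-1.1, -0.4, -0.0]
grip_width: 0.0003
grip_force: 0.0
```

Run:
```python
from rig import robot
import cv2,numpy as np
E=np.array([.518,.1735]); th=np.radians(108.8)
d=np.array([np.cos(th),np.sin(th)]); l=np.array([-d[1],d[0]]); O=E-.069*d
W=lambda x,y,z:np.r_[O+x/1e3*d+y/1e3*l,z/1e3]
tiles=[]
for n,(c0,r0) in (("top",(225,130)),("side",(240,150))):
    p=robot.camera(n); im=cv2.resize(p["pixels"][r0:r0+125,c0:c0+180][:,:,::-1],None,fx=4.4,fy=4.4*.54*1.0 if 0 else 2.35*1.0) if 0 else cv2.resize(p["pixels"][r0:r0+120,c0:c0+160][:,:,::-1],None,fx=2.5*1.0,fy=2.5*1.0,interpolation=cv2.INTER_CUBIC)
    pr=lambda P:(cv2.projectPoints(np.array(P),p["rvec"],p["tvec"],p["intrinsics"],np.array(p["dist"]))[0][:,0]-[c0,r0])*2.5
    for rect,col in (([W(-240,62,50.5),W(100,62,50.5),W(100,-62,50.5),W(-240,-62,50.5)],(0,0,255)),([W(-115,30,58),W(-115,-30,58)],(0,255,0)),([W(69,39,66),W(69,-39,66)],(255,0,255))):
        cv2.polylines(im,[pr(rect).astype(np.int32)],True,col,1)
    tiles.append(im)
    for q in ("end_stop","pallet","pallet_rear","tooth_top"):
        print(n,q,[(round((a[:2]-O)@d*1e3,1),round((a[:2]-O)@l*1e3,1),round(a[2]*1e3)) for a in [np.array(k["at"]) for k in robot.place_of(p,q)] if abs((a[:2]-O)@l)<.04])
o=robot.get_obs();a=o["position"];print(o["time"],a,(a[:2]-O)@d,(a[:2]-O)@l,o["ft_force"])
cv2.imwrite("pics/ov.png",np.hstack(tiles))
```

```text
top end_stop [(np.float64(66.7), np.float64(-0.2), 47)]
top pallet [(np.float64(-58.9), np.float64(-1.6), 37)]
top pallet_rear []
top tooth_top [(np.float64(36.1), np.float64(-4.7), 44)]
side end_stop [(np.float64(65.4), np.float64(0.8), 54)]
side pallet [(np.float64(-62.7), np.float64(-1.1), 33)]
side pallet_rear [(np.float64(-116.8), np.float64(1.3), 46)]
side tooth_top [(np.float64(35.3), np.float64(-3.8), 44)]
5.1333 [ 0.59118509 -0.0382762   0.11381787] -0.1550628214045392 -0.0010324055165924495 [-0.36849642 -0.10715974 -0.38913174]
```

View pics/ov.png

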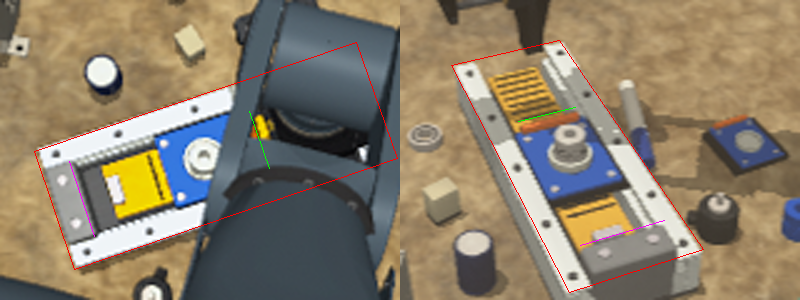

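The overlay fits the track to within about 3 mm. The fingertips hang over the bar at track x = -155 mm, y = -1 mm. Next I'll lower them and press the bar.

Call:
servo_tool(rows=[1,0,0,0.025,0,1,0,0,0.025,0,1,0,0,0.02,0,1,0,0,0.007,0,1,0,0,0.004,0])

```text
time: 5.55
position: [0.5899, -0.0379, 0.0306]
tool_rot: [0.582, 0.813, -0.0, -0.001]
ft_force: [-0.3, -0.2, -0.2]
grip_width: 0.0006
grip_force: 0.0
```

Call:
servo_tool(rows=[1,0,0,0.003,0,1,0,0,0.003,0,1,0,0,0.003,0,1,0,0,0.003,0,1,0,0,0,0])

```text
time: 5.97
position: [0.5903, -0.038, 0.02]
tool_rot: [0.582, 0.813, -0.0, -0.0]
ft_force: [-4.1, 1.0, 4.2]
grip_width: 0.0008
grip_force: 2.5
```

Call:
servo_tool(rows=[1,0,0,0,0,1,0,0,0,0])

```text
time: 6.13
position: [0.5903, -0.038, 0.02]
tool_rot: [0.582, 0.813, -0.0, -0.0]
ft_force: [-2.9, 0.1, 5.1]
grip_width: 0.0005
grip_force: 2.7
```

The force of 5 N matches a depth of about 10 mm. I'll press 1.5 mm deeper, then push.

Call:
servo_tool(rows=[1,0,0,0.0015,0,1,0.004,0,0,0,1,0.006,0,0,0,1,0.006,0,0,0,1,0.004,0,0,0])

```text
time: 6.55
position: [0.5883, -0.0207, 0.0196]
tool_rot: [0.582, 0.813, 0.001, 0.005]
ft_force: [0.7, -3.6, 5.2]
grip_width: 0.0004
grip_force: 2.5
```

Call:
servo_tool(rows=[1,0.003,0,0,0,1,0.003,0,0,0,1,0.003,0,0,0,1,0.003,0,0,0,1,0.003,0,0,0])

```text
time: 6.97
position: [0.5845, -0.0073, 0.0197]
tool_rot: [0.582, 0.813, 0.002, 0.006]
ft_force: [2.9, -6.5, 4.0]
grip_width: 0.0005
grip_force: 4.1
```

Call:
servo_tool(rows=[1,0.003,0,0,0,1,0.003,0,0,0,1,0.003,0,0,0,1,0.003,0,0,0,1,0.003,0,0,0])

```text
time: 7.38
position: [0.5802, 0.0065, 0.0197]
tool_rot: [0.582, 0.813, 0.002, 0.006]
ft_force: [2.1, -6.9, 3.6]
grip_width: 0.0004
grip_force: 4.3
```

Call:
servo_tool(rows=[1,0.003,0,0.001,0,1,0.003,0,0,0,1,0.003,0,0,0,1,0.003,0,0,0,1,0.003,0,0,0])

```text
time: 7.8
position: [0.5766, 0.0202, 0.0194]
tool_rot: [0.582, 0.813, 0.002, 0.008]
ft_force: [3.0, -8.5, 6.2]
grip_width: 0.0005
grip_force: 5.2
```

Call:
servo_tool(rows=[1,0.003,0,0,0,1,0.003,0,0,0,1,0.003,0,0,0,1,0.003,0,0,0,1,0.003,0,0,0])

```text
time: 8.22
position: [0.5719, 0.0345, 0.0194]
tool_rot: [0.582, 0.813, 0.002, 0.008]
ft_force: [3.1, -8.0, 7.7]
grip_width: 0.0005
grip_force: 5.3
```

Call:
servo_tool(rows=[1,0.003,0,0,0,1,0.003,0,0,0,1,0.003,0,0,0,1,0.003,0,0,0,1,0.003,0,0,0])

```text
time: 8.63
position: [0.5671, 0.0489, 0.0194]
tool_rot: [0.582, 0.813, 0.003, 0.007]
ft_force: [3.4, -8.1, 6.9]
grip_width: 0.0009
grip_force: 5.4
```

Call:
servo_tool(rows=[1,0.003,0,0,0,1,0.002,0,0,0,1,0.002,0,0,0,1,0.002,0,0,0,1,0.002,0,0,0])

```text
time: 9.05
position: [0.5635, 0.0594, 0.0194]
tool_rot: [0.582, 0.813, 0.003, 0.007]
ft_force: [3.6, -9.1, 7.8]
grip_width: 0.0003
grip_force: 5.4
```

Call:
servo_tool(rows=[1,0.002,0,0,0,1,0.001,0,0,0,1,0.001,0,0,0,1,0.001,0,0,0,1,0.001,0,0,0])

```text
time: 9.47
position: [0.5616, 0.0651, 0.0194]
tool_rot: [0.582, 0.813, 0.003, 0.007]
ft_force: [4.0, -9.6, 8.5]
grip_width: 0.0006
grip_force: 5.5
```

Call:
servo_tool(rows=[1,0.001,0,0,0,1,0.001,0,0,0,1,0.001,0,0,0])

```text
time: 9.72
position: [0.5607, 0.0679, 0.0194]
tool_rot: [0.582, 0.813, 0.003, 0.007]
ft_force: [3.1, -8.7, 7.6]
grip_width: 0.0005
grip_force: 5.5
```

Call:
servo_tool(rows=[1,0.001,0,0,0,1,0.001,0,0,0])

```text
time: 9.88
position: [0.5606, 0.0682, 0.0194]
tool_rot: [0.581, 0.814, 0.002, 0.008]
ft_force: [3.5, -19.4, 6.6]
grip_width: 0.0002
grip_force: 10.6
```

Call:
servo_tool(rows=[1,0.001,0,0,0,1,0.0005,0,0,0,1,0,0,0,0])

```text
time: 10.13
position: [0.5606, 0.0682, 0.0195]
tool_rot: [0.581, 0.814, 0.002, 0.009]
ft_force: [3.9, -20.8, 8.2]
grip_width: 0.0005
grip_force: 11.7
```

Run:
```python
from rig import robot
import cv2
p=robot.camera("side");cv2.imwrite("pics/s2.png",cv2.resize(p["pixels"][150:290,230:410][:,:,::-1],None,fx=4,fy=4,interpolation=cv2.INTER_CUBIC))
print([d["at"] for d in robot.place_of(p,"pallet")])
```

```text
[[0.3276, 0.2291, 0.0001], [0.3714, -0.0014, 0.0002], [0.5337, 0.1242, 0.0356]]
```

View pics/s2.png

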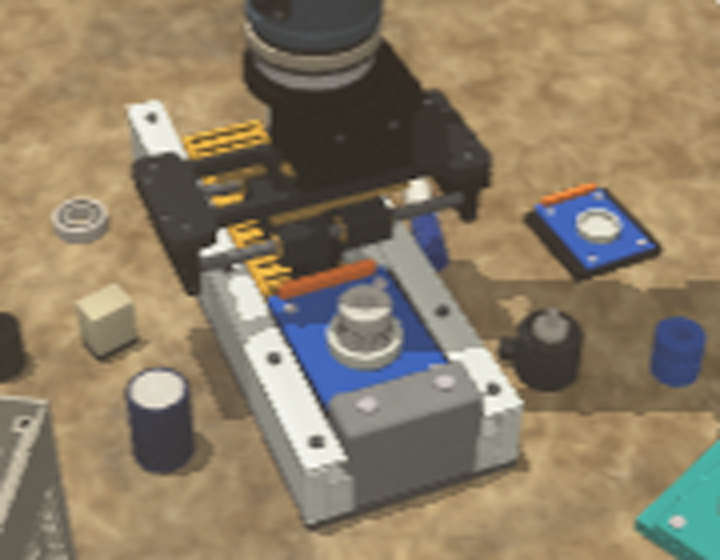

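The picture shows the pallet's front against the grey end stop at about (400,385), with the coupling upright in its ring at (365,325). I'll ease the push off and lift straight up.

Call:
servo_tool(rows=[1,-0.001,0,0,0,1,-0.001,0,0,0,1,-0.0005,0,0,0,1,0,0,0,0])

```text
time: 10.57
position: [0.5605, 0.0681, 0.0194]
tool_rot: [0.582, 0.813, 0.003, 0.008]
ft_force: [3.1, -10.1, 7.2]
grip_width: 0.0005
grip_force: 6.7
```

Call:
servo_tool(rows=[1,0,0,-0.004,0,1,0,0,-0.004,0,1,0,0,-0.004,0,1,0,0,-0.006,0,1,-0.002,0,-0.01,0])

```text
time: 10.98
position: [0.5572, 0.0677, 0.0446]
tool_rot: [0.582, 0.813, 0.001, 0.003]
ft_force: [1.8, -2.2, -2.2]
grip_width: 0.0004
grip_force: 1.1
```

Call:
servo_tool(rows=[1,-0.005,0,-0.02,0,1,-0.01,0,-0.03,0,1,-0.02,0,-0.03,0,1,-0.02,0,-0.03,0,1,-0.02,0,-0.02,0])

```text
time: 11.4
position: [0.581, -0.0022, 0.1784]
tool_rot: [0.582, 0.813, 0.002, 0.003]
ft_force: [1.2, -0.2, -1.2]
grip_width: 0.0006
grip_force: 0.0
```

Call:
servo_tool(rows=[1,-0.035,0,0,0,1,-0.035,0,0,0,1,-0.035,0,0,0,1,-0.035,0,0,0,1,0,0,0,0])

```text
time: 11.82
position: [0.6276, -0.1415, 0.1758]
tool_rot: [0.584, 0.812, 0.0, 0.005]
ft_force: [0.3, -0.7, -0.4]
grip_width: 0.0005
grip_force: 0.0
```

Run:
```python
from rig import robot
import cv2,numpy as np
t=[]
for n,(r,c) in (("side",(150,240)),("top",(130,220))):
    p=robot.camera(n);t.append(cv2.resize(p["pixels"][r:r+140,c:c+160][:,:,::-1],None,fx=2.5,fy=2.5,interpolation=cv2.INTER_CUBIC))
    print([np.round(d["at"],3) for d in robot.place_of(p,"pallet")])
cv2.imwrite("pics/s3.png",np.hstack(t))
```

```text
[array([ 0.329,  0.231, -0.   ]), array([ 0.375, -0.006,  0.002])]
[array([0.536, 0.126, 0.037]), array([ 0.373, -0.009, -0.002])]
```

View pics/s3.png

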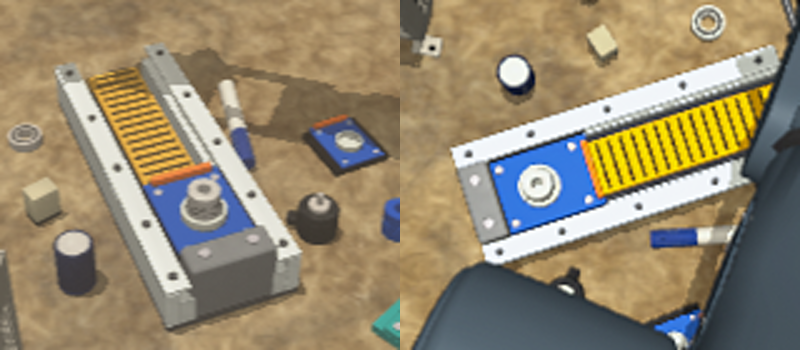

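The pallet is home with the coupling standing. To check that the bar sprang up, I'll compare its rear ribs with the first side picture.

Run:
```python
from rig import robot
import cv2,numpy as np
p=robot.camera("side");b=cv2.cvtColor(p["pixels"],cv2.COLOR_RGB2GRAY);a=cv2.imread("pics/side0.png",0)
t=a[180:200,278:300]; r=cv2.matchTemplate(b[170:210,268:310],t,cv2.TM_CCOEFF_NORMED)
print(cv2.minMaxLoc(r), r[10,10], "ref offset (10,10)")
P=lambda z:cv2.projectPoints(np.array([[.609,-.094,z]]),p["rvec"],p["tvec"],p["intrinsics"],np.array(p["dist"]))[0].ravel()
print(P(.03),P(.022)); print(robot.get_obs()["ft_force"])
```

```text
(-0.5346168875694275, 0.8528788089752197, (18, 19), (10, 10)) 0.8528788 ref offset (10,10)
[286.12053107 182.61077458] [286.25694858 184.97004951]
[-0.48541496 -0.09600749  0.44468527]
```

```bash
python3 -c "
from rig import robot
print(robot.hand_in())"
```

```text
the job is handed in; nothing more can be done
None
```

The job is handed in: the pallet is home against the end stop, the bar's rear ribs are back at their rest height so it should be locked, and the coupling still stands in its ring; the judge's result is not known.

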